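# Swap the glass cells at the light gauge

### The arm

A 6-joint arm with a two-finger parallel gripper is mounted at the origin on the work surface. World frame = base frame: x ahead of the robot, y to its left, z up, the work surface at z = 0. Lengths are in m, angles in rad, forces in N, time in s.
With the tool pointing down it reaches from about 0.35 to 1 m from the base axis. Payload 7.1 kg.
Tool frame: the origin (TCP) lies between the finger pads; the fingertips stand 22 mm ahead of it and the grasp point (between the pads) lies 3 mm ahead of it; z points along the fingers, y is the line along which they close (so a half turn about z gives the same grasp; the last joint's range is limited). The gripper opens to 85 mm and grips with 20 to 120 N. Pads are 22 mm wide; open, the fingers measure 114 mm over their backs; the gripper's body (76 mm by 85 mm) begins 54 mm behind the grasp point. The pads swing forward as they close: fully open they stand 13 mm farther back than shut.
Start: joints at [-1.197, 0.423, 1.63, -0, 1.089, -0.019], TCP at [0.239, -0.577, 0.253] pointing down, gripper open.
Joint ranges: [-3, 3], [-0.9, 2.11], [0.09, 2.58], [-1.31, 4.45], [0.11, 2.69], [-2.54, 2.54]. Speed limits (rad/s): [2.39, 2.39, 3.01, 3.14, 3.14, 3.14].

### API

Orientations are given as a rotation vector (axis times angle).
In Python, from rig import manip gives the robot as it stands. The module is installed in compiled form; this text tells all that it offers. Calls block until the motion is done:
- manip.move_to(position, orientation): joint-space move of the TCP to a pose.
- manip.servo_line(position, orientation=None, rate=0.15): straight line of the TCP; orientation=None keeps the orientation; rate is the mean speed in m/s.
- manip.set_joints(angles): joint-space move.
- manip.command_gripper(opening, f_grip=None): finger opening in m; f_grip is the grip in N (None keeps the last); returns when the fingers have stopped.
- manip.hold(seconds).
- manip.solve_ik(position, orientation): joint angles nearest the present ones, or None.
- manip.camera(name): name is "scene" or "top"; returns a dict with "image" (420x560x3 uint8, red, green, blue), "fx", "fy", "cx", "cy" (pixels), "cam_to_world" (4x4, takes a point from camera to world coordinates). Camera axes: x right, y down, z forward; pixel columns grow to the right and rows downward; lengths in m; the calibration is good to about 2 mm. A picture is of the moment at which its call begins. There is no depth.
A pose or a line that the arm cannot do raises manip.IKError and nothing moves.
- manip.sign_off(): hands the job in; it is judged then, once.
Readings, each from a call of its own:
- manip.get_time(): time.
- manip.get_joint_positions(): joint angles.
- manip.get_joint_vel(): joint speeds.
- manip.get_tau(): joint torques, N m.
- manip.get_position(): TCP position.
- manip.get_ee_rot(): TCP orientation.
- manip.get_contact_force(): force on the tool from outside, world axes, zero at the start.
- manip.get_torque(): the same for the moment, N m.
- manip.get_width(): finger opening in m.
- manip.get_grip_force(): force on a finger pad.
Only numpy, scipy, OpenCV 4.12 (cv2) and the standard library are available. Lean on these libraries where they do the work, as an engineer would, in place of code of your own. Each camera call takes 0.05 s, during which the arm holds its last target. There are 200 camera calls.

### The job

The amber reference cell was left standing in the light gauge: put it back upright on the white card that keeps its place in the row on the low wooden shelf, centred and in line with its two neighbours like them, and let it go. Then pick up the green sample cell from the cork mat and finish holding it upright and still in the light path, halfway between the lamp and the sensor, lifted clear of the gauge, with the beam going squarely through the middle of its clear windows; the program ends while the gripper still holds it there. Grip the cells by their white frosted faces only, never touching the clear windows or the lids, keep them upright, and leave everything else where it stands.

Things in the scene. Friction and masses are not known exactly. Their poses are not given: they have to be found in the camera images.
- reference: Amber reference cell: glass with orange lid, 36 x 28 x 70 mm tall, about 0.1 kg. Origin: centre of underside, z up. x axis: through its two clear tinted windows (light goes along x). y axis: across its two white frosted faces, 28 mm apart, 36 mm wide, 66 mm tall; windows and lid lie inset between them. Both ways round alike. It starts standing on the gauge's base midway between the posts, windows towards the posts.
- sample: Green sample cell: glass with green lid, 36 x 28 x 70 mm tall, about 0.1 kg. Origin: centre of underside, z up. x axis: through its two clear tinted windows (light goes along x). y axis: across its two white frosted faces, 28 mm apart, 36 mm wide, 66 mm tall; windows and lid lie inset between them. Both ways round alike. It starts standing on the cork mat, turned any way.
- sample_mid (a point): Centre of the sample cell, 35 mm above its underside: the middle of its windows.
- blue_cell: Blue cell with blue lid, same size and axes as the others, standing on the shelf in the row. Leave it.
- clear_cell: Clear glass cell with black lid, same size and axes as the others, standing on the shelf in the row. Leave it.
- place: White card, 46 x 46 mm, lying flat on the shelf: the reference cell's empty place, one of three in the row, 72 mm centre to centre. Origin: its centre, on the shelf surface (24 mm above the bench); x along the row, z up. Cells here have their x axis along the row: windows face windows, frosted faces look to the shelf's long sides.
- shelf: Low wooden shelf, fixed: board 196 x 84 mm, surface 24 mm above the bench, end cheeks 42 mm tall at both ends (220 mm over all along the row). No back or roof. Origin: centre of its underside on the bench; x axis along the row. It may stand at the left or right of the bench.
- mat: Cork mat 100 x 100 x 4 mm, fixed on the bench, carries the sample. Origin: centre of its underside.
- gauge: Light gauge, fixed: red base 244 x 90 x 18 mm with a red lamp post and a black sensor post at its ends, each 42 x 60 mm and 90 mm tall above the bench, 154 mm apart clear. Origin: centre of its underside on the bench; x axis along the light beam, from the red post to the black one; z up.
- beam_mid (a point): Middle of the light beam, halfway between the posts, 75 mm above the bench (57 mm above the gauge's base); the thin red beam runs through it along the gauge's x axis.
- screwdriver: Screwdriver lying at the back of the bench; bystander.
- brush: Brush lying at the back of the bench; bystander.
- jar: Jar with red lid, 60 mm across, 85 mm tall; bystander.
- steel_block: Steel block 100 x 25 x 40 mm; bystander.
- collet_nut: Dark steel collet nut 40 mm across, 24 mm tall; bystander.
Things that resemble listed ones, but are neither listed nor needed, are in the scene too. What is shaped like the sample but pink or yellow is not meant.

How it is judged:
By the outcome, as a careful person would: the job done as asked, in the order asked, and still so for the second after the job is handed in, while the arm keeps its last pose, push and grip.
It also fails if it takes over 61 s, if anything falls off the work surface, if the arm or the gripper's body presses on something with over 40 N, if the wrist force passes 120 N, or if a joint passes its speed limit or range.

## Working session

There is one attempt and no reset: what is moved stays moved. The work goes in short steps, each a Python script; the robot and the scene stay as the last script left them, time stands still between calls to the robot, and variables do not carry over. Pictures are saved under pics/ and viewed, at most 12 in all, crops included, and the job is handed in when it is done.

```bash
mkdir -p pics && cat > h.py <<'E'
import numpy as np, cv2
from rig import manip
def snap(n,f):
    c=manip.camera(n); cv2.imwrite('pics/'+f,c['image'][:,:,::-1]); np.savez('pics/'+f[:-4],**c); return c
def pix2w(c,uv,z):
    T=np.array(c['cam_to_world']); d=T[:3,:3]@[(uv[0]-c['cx'])/c['fx'],(uv[1]-c['cy'])/c['fy'],1]
    o=T[:3,3]; return o+d*(z-o[2])/d[2]
def w2pix(c,P):
    T=np.linalg.inv(np.array(c['cam_to_world'])); p=T[:3,:3]@np.array(P)+T[:3,3]
    return np.array([c['fx']*p[0]/p[2]+c['cx'],c['fy']*p[1]/p[2]+c['cy']])
E
python3 - <<'E'
from h import *
for n in('scene','top'):
    c=snap(n,n+'0.png'); print(n,c['fx'],c['cx'],c['cy'],np.round(c['cam_to_world'],3))
    cv2.imwrite('pics/%sbig.png'%n,cv2.resize(c['image'][:,:,::-1],(800,600),interpolation=cv2.INTER_CUBIC))
E
```

```text
scene 394.17799625325284 276.99187353670044 210.5856942068721 [[-0.643  0.488 -0.59   1.22 ]
 [ 0.766  0.429 -0.48   0.506]
 [ 0.018 -0.76  -0.65   0.783]
 [ 0.     0.     0.     1.   ]]
top 534.7879225678872 282.66017884707145 206.48073888596855 [[ 0.023 -0.99   0.136  0.31 ]
 [-1.    -0.021  0.011 -0.024]
 [-0.008 -0.136 -0.991  1.953]
 [ 0.     0.     0.     1.   ]]
```

View pics/topbig.png

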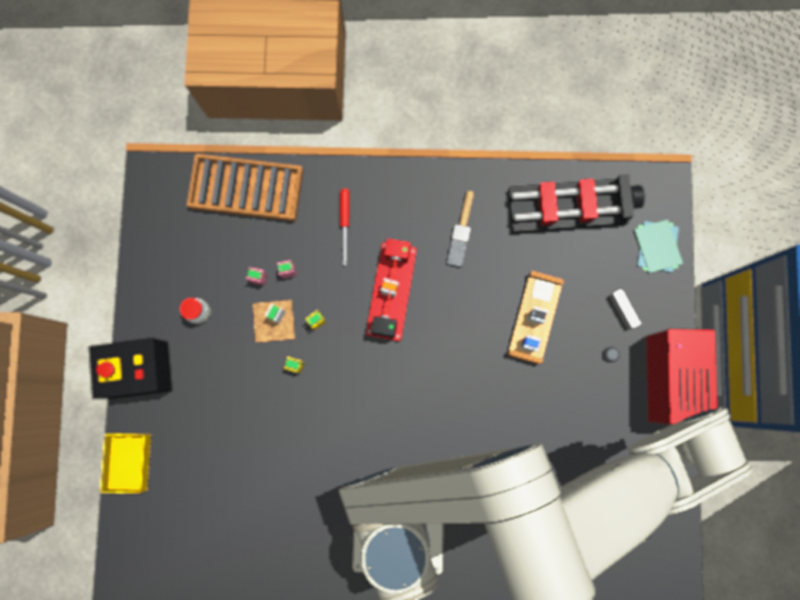

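View pics/scenebig.png

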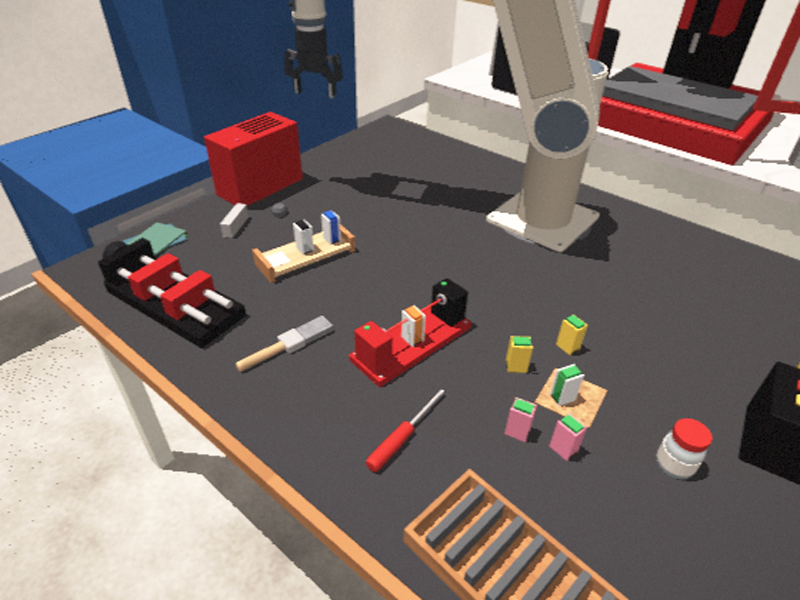

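The top view shows these candidates (800 px picture): two pink cells at (256,274) and (286,268), two yellow at (315,319) and (292,365), and a white-faced cell with a green lid at (274,313). Only the last one stands on the cork mat and has white frosted faces, so it is the sample. The reference is at (389,287) in the gauge, and the card is at (542,290) on the shelf, which is on the right. I'll confirm with one enlarged crop.

```bash
python3 - <<'E'
from h import *
t=cv2.imread('pics/top0.png'); s=cv2.imread('pics/scene0.png')
def cr(im,x,y,w,h,W,H): return cv2.resize(im[y:y+h,x:x+w],(W,H),interpolation=cv2.INTER_CUBIC)
# 6 tiles
r1=np.hstack([cr(t,165,175,66,75,264,300),cr(t,250,163,45,80,169,300),cr(t,350,185,50,75,200,300)])
r2=np.hstack([cr(s,345,210,90,120,225,300),cr(s,240,188,100,85,353,300),cr(s,170,140,90,60,222,148) if 0 else cr(s,170,140,90,60,222,300)])
o=np.zeros((600,800,3),np.uint8); o[:300,:r1.shape[1]]=r1; o[300:,:r2.shape[1]]=r2
cv2.imwrite('pics/crop.png',o)
E
```

```text
(no output)
```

View pics/crop.png

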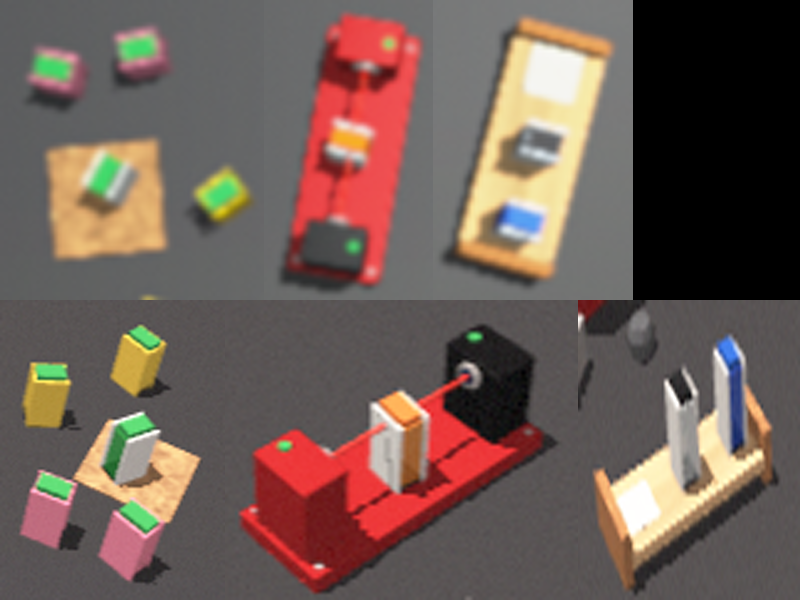

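```bash
python3 - <<'E'
from h import *
t=cv2.imread('pics/top0.png'); s=cv2.imread('pics/scene0.png')
def cr(im,cx,cy,w=40,h=45): 
    return cv2.resize(im[cy-h//2:cy-h//2+h,cx-w//2:cx-w//2+w],(264,300),interpolation=cv2.INTER_LANCZOS4)
r1=np.hstack([cr(t,192,220),cr(t,272,202),cr(t,374,231)])
r2=np.hstack([cr(s,397,270),cr(s,289,228),cr(s,222,163)])
cv2.imwrite('pics/crop2.png',np.vstack([r1,r2]))
E
```

```text
(no output)
```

View pics/crop2.png

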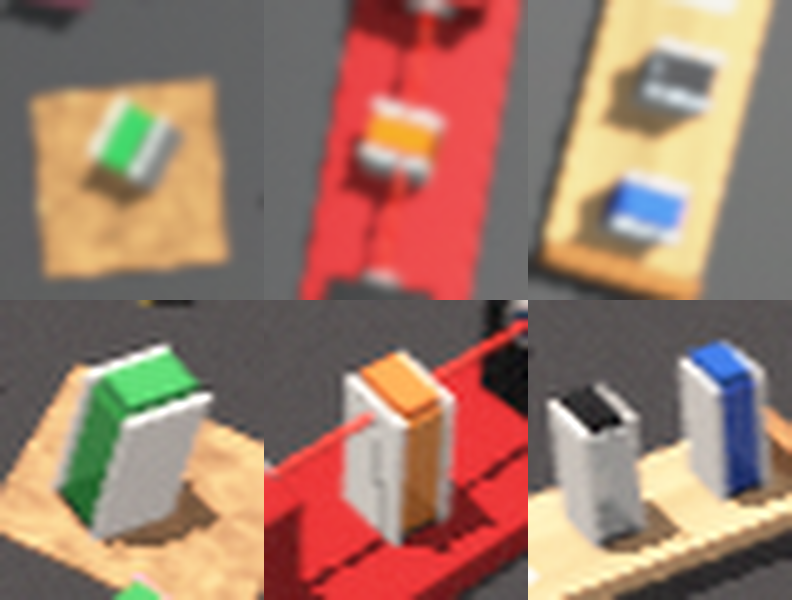

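The enlarged crop confirms the green-lidded cell with white faces on the mat. In the pictures, the white faces of the amber cell and of the shelf neighbours point along the beam and along the row. That doesn't match the text, so I'll check it numerically with silhouette fits.

```bash
cat > fit.py <<'E'
from h import *
from scipy.optimize import minimize
def hull(c,pts,roi,ss=8):
    x0,y0,w,h=roi; P=np.array([w2pix(c,p) for p in pts])
    P=((P+0.5-[x0,y0])*ss-0.5)
    m=np.zeros((h*ss,w*ss),np.uint8); cv2.fillConvexPoly(m,cv2.convexHull(np.round(P*16).astype(np.int32)),255,shift=4)
    return cv2.resize(m,(w,h),interpolation=cv2.INTER_AREA)/255.
def cellpts(x,y,z,a,L=.036,W=.028,lid=True):
    B=[(i*L/2,j*W/2,k) for i in(-1,1) for j in(-1,1) for k in(0,.066)]
    if lid: B+=[(i*(L/2-.002),j*(W/2-.004),.070) for i in(-1,1) for j in(-1,1)]
    R=np.array([[np.cos(a),-np.sin(a)],[np.sin(a),np.cos(a)]])
    return [np.r_[R@b[:2]+[x,y],b[2]+z] for b in B]
def mask(c,guess,hr,z,r=26,smax=70,vmin=95):
    u=w2pix(c,[*guess,z+.035]).round().astype(int); roi=(u[0]-r,u[1]-r,2*r,2*r)
    im=c['image'][roi[1]:roi[1]+2*r,roi[0]:roi[0]+2*r]; v=cv2.cvtColor(np.ascontiguousarray(im),cv2.COLOR_RGB2HSV).astype(int)
    m=((v[...,1]<smax)&(v[...,2]>vmin))
    for lo,hi in hr: m|=(v[...,0]>=lo)&(v[...,0]<=hi)&(v[...,1]>100)
    n,l,st,ce=cv2.connectedComponentsWithStats(m.astype(np.uint8))
    d=np.hypot(*(ce[1:]-r).T)+1000*(st[1:,4]<25); k=1+np.argmin(d)
    m=(l==k).astype(np.uint8); m=cv2.morphologyEx(m,cv2.MORPH_CLOSE,np.ones((3,3)))
    return roi,m
def fitcell(cams,guess,hr,z,yaws,**k):
    D=[(c,*mask(c,guess,hr,z,**k)) for c in cams]
    def cost(p): return sum(np.abs(hull(c,cellpts(p[0]*.01+guess[0],p[1]*.01+guess[1],z,p[2]),roi)-m).sum() for c,roi,m in D)
    out=[]
    for a in yaws:
        r=minimize(cost,[0,0,a],method='Nelder-Mead',options=dict(initial_simplex=[[0,0,a],[.8,0,a],[0,.8,a],[0,0,a+.3]],maxiter=200))
        out.append((round(r.fun,1),*np.round([r.x[0]*.01+guess[0],r.x[1]*.01+guess[1],r.x[2]],4)))
    return out,[int(m.sum()) for _,_,m in D],D
E
cat > run.py <<'E'
from fit import *
T=dict(np.load('pics/top0.npz')); S=dict(np.load('pics/scene0.npz'))
for n,tp,z,hr in(('ref',(272,200),.018,[(8,24)]),('sample',(191,219),.004,[(40,90)]),('blue',(372,240),.024,[(100,130)]),('clear',(376,221),.024,[])):
    g=pix2w(T,tp,z+.06)[:2]
    for nm,cs in(('both',[T,S]),('top',[T]),('scene',[S])):
        o,a,_=fitcell(cs,g,hr,z,[0.1,.9,1.6,2.3] if nm=='both' else [.1,1.6]); print(n,nm,np.round(g,3),a,o)
# card, base
def blob(c,uv,z,f,r):
    im=c['image'];v=cv2.cvtColor(np.ascontiguousarray(im),cv2.COLOR_RGB2HSV).astype(int)
    m=f(v).astype(np.uint8); n,l,st,ce=cv2.connectedComponentsWithStats(m)
    k=1+np.argmin(np.hypot(*(ce[1:]-uv).T)+1000*(st[1:,4]<20))
    ct=np.argwhere(l==k)[:,::-1]; q=np.array([pix2w(c,p,z)[:2] for p in ct]).astype(np.float32)
    (x,y),s,a=cv2.minAreaRect(q*1000); print(uv,len(q),'mean',q.mean(0),'rect',np.round([x,y,*s,a],1))
wh=lambda v:(v[...,1]<60)&(v[...,2]>190)
blob(T,(379,203),.024,wh,0); blob(S,(194,181),.024,wh,0)
E
python3 run.py
```

```text
ref both [0.59  0.036] [105, 382] [(np.float64(81.9), np.float64(0.5895), np.float64(0.0357), np.float64(-0.5405)), (np.float64(48.8), np.float64(0.5896), np.float64(0.0355), np.float64(1.313)), (np.float64(48.6), np.float64(0.5897), np.float64(0.0356), np.float64(1.2931)), (np.float64(81.5), np.float64(0.5895), np.float64(0.0357), np.float64(2.6093))]
ref top [0.59  0.036] [105] [(np.float64(28.7), np.float64(0.5907), np.float64(0.0358), np.float64(-0.5432)), (np.float64(14.0), np.float64(0.5911), np.float64(0.0355), np.float64(1.3086))]
ref scene [0.59  0.036] [382] [(np.float64(60.3), np.float64(0.5877), np.float64(0.0346), np.float64(-0.0417)), (np.float64(30.7), np.float64(0.5889), np.float64(0.0353), np.float64(1.2806))]
sample both [0.517 0.323] [115, 482] [(np.float64(51.7), np.float64(0.5189), np.float64(0.3245), np.float64(-0.4508)), (np.float64(88.8), np.float64(0.5185), np.float64(0.3241), np.float64(1.3494)), (np.float64(88.7), np.float64(0.5185), np.float64(0.3242), np.float64(1.3411)), (np.float64(51.8), np.float64(0.5188), np.float64(0.3244), np.float64(2.6922))]
samp
[... 1376 characters left out ...]
65), np.float64(-0.3355), np.float64(1.5257)), (np.float64(444.1), np.float64(0.5276), np.float64(-0.3345), np.float64(2.8823))]
clear top [ 0.522 -0.331] [136] [(np.float64(22.9), np.float64(0.5281), np.float64(-0.3356), np.float64(-0.2785)), (np.float64(25.6), np.float64(0.5289), np.float64(-0.3372), np.float64(1.2071))]
clear scene [ 0.522 -0.331] [634] [(np.float64(417.0), np.float64(0.5286), np.float64(-0.3324), np.float64(-0.2231)), (np.float64(426.9), np.float64(0.5284), np.float64(-0.3325), np.float64(1.7977))]
(379, 203) 188 mean [ 0.59529006 -0.35423198] rect [ 595.3 -354.4   50.9   49.3   76.2]
(194, 181) 138 mean [ 0.5926927  -0.35284206] rect [ 592.  -356.9   62.6   44.1   75.8]
```

The fits agree in both cameras to about 2 mm. The amber cell's 36 mm axis is at 1.30 rad, across the beam, so its frosted faces do look at the posts. Blue is turned the same way relative to the row: windows to the long sides, frosted faces along the row. I'll trust the images and grip the visible white faces. The reference goes down oriented like its neighbours. Next I'll fit the gauge and shelf axes.

```bash
cat > run2.py <<'E'
from fit import *
T=dict(np.load('pics/top0.npz')); S=dict(np.load('pics/scene0.npz'))
def boxes(bs,x,y,a):
    R=np.array([[np.cos(a),-np.sin(a)],[np.sin(a),np.cos(a)]])
    return [[np.r_[R@[cx+i*l/2,j*w/2]+[x,y],k] for i in(-1,1) for j in(-1,1) for k in(z0,z1)] for cx,l,w,z0,z1 in bs]
def go(name,bs,f,g,cams):
    D=[]
    for c in cams:
        u=np.array([w2pix(c,p) for p in sum(boxes(bs,*g),[])]); lo=u.min(0).astype(int)-8; hi=u.max(0).astype(int)+8
        roi=(*lo,*(hi-lo)); v=cv2.cvtColor(np.ascontiguousarray(c['image'][lo[1]:hi[1],lo[0]:hi[0]]),cv2.COLOR_RGB2HSV).astype(int)
        m=cv2.morphologyEx(f(v).astype(np.uint8),cv2.MORPH_CLOSE,np.ones((5,5)))
        n,l,st,_=cv2.connectedComponentsWithStats(m); m=(l==1+np.argmax(st[1:,4])).astype(np.uint8); D.append((c,roi,m))
    def cost(p):
        q=(g[0]+p[0]*.01,g[1]+p[1]*.01,g[2]+p[2]*.1)
        return sum(np.abs(np.max([hull(c,b,roi,4) for b in boxes(bs,*q)],0)-m).sum() for c,roi,m in D)
    r=minimize(cost,[0,0,0],method='Nelder-Mead',options=dict(initial_simplex=[[0,0,0],[.8,0,0],[0,.8,0],[0,0,.6]],maxiter=150))
    print(name,r.fun,[int(m.sum()) for *_,m in D],np.round([g[0]+r.x[0]*.01,g[1]+r.x[1]*.01,g[2]+r.x[2]*.1],4))
    return D
G=[(0,.244,.09,0,.018),(-.098,.042,.06,0,.09),(.098,.042,.06,0,.09),(0,.028,.036,.018,.088)]
red=lambda v:(((v[...,0]<26)|(v[...,0]>172))&(v[...,1]>110)&(v[...,2]>60))|(v[...,2]<28)|((v[...,2]>120)&(v[...,1]<60))
H=[(0,.22,.084,0,.024),(-.104,.012,.084,0,.042),(.104,.012,.084,0,.042)]
wood=lambda v:(v[...,0]<30)&(v[...,1]>60)&(v[...,2]>80)|((v[...,2]>180))
o=[]
for nm,cs in(('both',[T,S]),('top',[T]),('scene',[S])):
    D=go('gauge '+nm,G,red,(.59,.0354,-.27),cs); E=go('shelf '+nm,H,wood,(.526,-.336,-.25),cs)
    if nm=='both': 
        for c,roi,m in D+E: np.save('pics/m%d'%len(o),m); o.append(cv2.copyMakeBorder(m*255,0,200-m.shape[0],0,180-m.shape[1],0,value=90) if m.shape[0]<=200 and m.shape[1]<=180 else cv2.resize(m*255,(180,200)))
cv2.imwrite('pics/masks.png',np.hstack(o))
E
python3 run2.py
```

```text
gauge both 677.1372549019608 [1668, 2969] [ 0.5872  0.0336 -0.1416]
shelf both 622.2039215686275 [1558, 1375] [ 0.5271 -0.3365 -0.2595]
gauge top 331.64313725490194 [1668] [ 0.588   0.0303 -0.1526]
shelf top 110.24705882352941 [1558] [ 0.5272 -0.3364 -0.2548]
gauge scene 318.9176470588235 [2969] [ 0.5874  0.0343 -0.1427]
shelf scene 503.6941176470588 [1375] [ 0.5258 -0.3399 -0.2185]
```

View pics/masks.png

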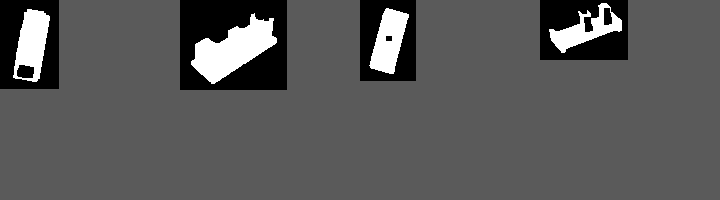

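```bash
python3 - <<'E'
s=open('run2.py').read()
s=s.replace("m=(l==1+np.argmax(st[1:,4])).astype(np.uint8);","m=(l==1+np.argmax(st[1:,4])).astype(np.uint8); m=cv2.fillConvexPoly(np.zeros_like(m),cv2.convexHull(cv2.findNonZero(m)),1);")
s=s.replace("np.max([hull(c,b,roi,4) for b in boxes(bs,*q)],0)","hull(c,sum(boxes(bs,*q),[]),roi,4)")
s=s[:s.index("o=[]")]+"""
for nm,cs in(('both',[T,S]),('top',[T]),('scene',[S])):
  for y in(-.27,-.12): go('gauge '+nm,G[:3],red,(.59,.0354,y),cs)
go('shelf top',H,wood,(.526,-.336,-.25),[T])
# beam pixels / edge directions in top
im=T['image'][165:245,255:295].copy(); v=cv2.cvtColor(im,cv2.COLOR_RGB2HSV).astype(int)
m=(((v[...,0]<7)|(v[...,0]>172))&(v[...,1]>110)&(v[...,2]>120))
L=[];R=[]
for r in range(18,62):
    q=np.where(m[r])[0]
    if len(q)>5: L.append(pix2w(T,(255+q[0]-.5,165+r),.018)[:2]); R.append(pix2w(T,(255+q[-1]+.5,165+r),.018)[:2])
for E in(L,R):
    E=np.array(E); k=np.polyfit(E[:,0],E[:,1],1); print('edge yaw',np.arctan(k[0]),'y at .59',np.polyval(k,.59),len(E),np.std(E[:,1]-np.polyval(k,E[:,0])))
"""
open('run3.py','w').write(s)
E
python3 run3.py
```

```text
gauge both 459.89019607843136 [1948, 3503] [ 0.5888  0.0352 -0.1436]
gauge both 458.9450980392157 [1948, 3503] [ 0.5887  0.0353 -0.1446]
gauge top 215.96470588235297 [1948] [ 0.5887  0.0324 -0.1515]
gauge top 215.08235294117648 [1948] [ 0.5878  0.0319 -0.1493]
gauge scene 221.07450980392156 [3503] [ 0.5888  0.036  -0.153 ]
gauge scene 223.76862745098038 [3503] [ 0.5884  0.036  -0.1579]
shelf top 132.42745098039217 [1682] [ 0.5259 -0.3358 -0.2533]
edge yaw -0.17776673319502465 y at .59 0.07858076881082045 44 0.005676944639805718
edge yaw -0.14628700017249696 y at .59 -0.015295281087631507 44 0.0010520112347320964
```

Gauge centre ≈ (0.589, 0.035) with yaw ≈ −0.15. Row yaw ≈ −0.25, with the card at about (0.595, −0.354). Picking up the reference now.

```bash
cat >> h.py <<'E'
from scipy.spatial.transform import Rotation as Ro
def ori(th,pos=None):
    """tool down, closing line at heading th (or th+pi, whichever turns the wrist least)"""
    best=None
    for t in(th,th+np.pi):
        y=np.array([np.cos(t),np.sin(t),0]); z=np.array([0,0,-1.]); R=np.c_[np.cross(y,z),y,z]; o=Ro.from_matrix(R).as_rotvec()
        q=manip.solve_ik(pos,o)
        if q is None: continue
        d=abs(np.array(q)-manip.get_joint_positions()).max()+.3*abs(q[5])
        if best is None or d<best[0]: best=(d,o,q)
    return best[1]
E
python3 - <<'E'
from h import *
p=[.5897,.0354]
o=ori(-.25,[*p,.2]); print(o,manip.solve_ik([*p,.2],o))
manip.command_gripper(.06,30)
manip.move_to([*p,.2],o); manip.servo_line([*p,.064],rate=.12)
print(manip.get_position(),manip.get_time(),manip.get_contact_force())
manip.command_gripper(.0,30); print('w',manip.get_width(),manip.get_grip_force(),manip.get_contact_force(),manip.get_time())
manip.servo_line([*p,.2],rate=.15)
print(manip.get_width(),manip.get_time(),manip.get_contact_force())
t=snap('top','t1.png'); s=snap('scene','s1.png')
a=cv2.resize(s['image'][110:290,200:350],(500,600),interpolation=cv2.INTER_CUBIC); cv2.imwrite('pics/s1c.png',a[:,:,::-1])
E
```

```text
[2.48106667 1.92715142 0.        ] [0.03981372 0.43900385 1.74689837 0.         0.95569043 0.28981372]
[0.59029494 0.03543553 0.06475621] 4.2667 [-0.19083086  0.04815095  0.64155444]
w 0.027542098835921045 36.649099588394165 [-1.50988378  0.39319862  4.8629037 ] 4.65
0.02743337441530615 5.7083 [ 0.07336472  0.33711403 -2.05284439]
```

View pics/s1c.png

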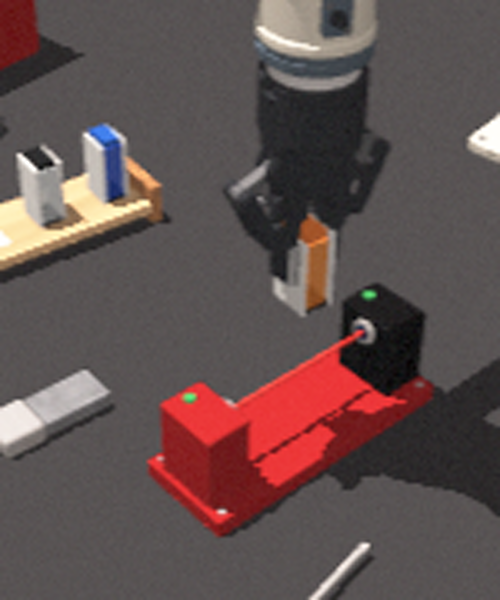

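The close-up shows the amber cell held upright by its white faces, with the amber window free, around (310,270) in the crop. The width reading of 27.5 mm confirms the frosted pair. Next I'll place it on the card.

```bash
python3 - <<'E'
from h import *
p=[.595,-.354]; th=-.2515
manip.servo_line([.5897,.0354,.23],rate=.2)
o=ori(th,[*p,.23]); print(manip.solve_ik([*p,.23],o))
manip.move_to([*p,.23],o); manip.servo_line([*p,.11],rate=.15)
T=snap('top','t2.png');S=snap('scene','s2.png')
print(manip.get_position(),manip.get_width(),manip.get_time())
h=np.hstack([cv2.resize(T['image'][170:260,335:410],(400,480),interpolation=cv2.INTER_CUBIC),cv2.resize(S['image'][105:195,165:240],(400,480),interpolation=cv2.INTER_CUBIC)])
cv2.imwrite('pics/c2.png',h[:,:,::-1])
E
```

```text
[-0.55389271  0.54554982  1.48536423  0.          1.11067861 -0.30239271]
[ 0.59581708 -0.35443942  0.11147223] 0.027675594882747616 8.6083
```

View pics/c2.png

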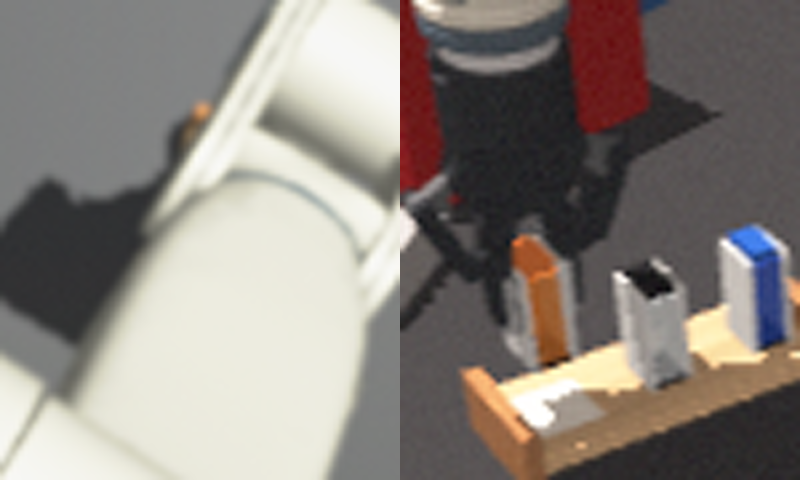

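The scene view shows the amber cell hanging just above the card, at about (545,370) with the card at (560,410). It is turned like clear and blue, with the white faces along the row and the window to the long side. Lowering and releasing.

```bash
python3 - <<'E'
from h import *
p=[.595,-.354]
manip.servo_line([*p,.0745],rate=.08); manip.hold(.2); print(manip.get_position(),manip.get_contact_force())
for z in(.0725,.0710,.0695,.068):
    manip.servo_line([*p,z],rate=.03); f=manip.get_contact_force(); print(z,manip.get_position(),f)
    if f[2]>3: break
manip.command_gripper(.044); manip.hold(.2)
z=manip.get_position()[2]
manip.servo_line([*p,.2],rate=.15)
o=manip.get_ee_rot(); manip.move_to([.56,-.05,.25],o)
print(manip.get_time())
T=snap('top','t3.png');S=snap('scene','s3.png')
h=np.hstack([cv2.resize(T['image'][180:260,350:400],(375,600),interpolation=cv2.INTER_CUBIC),cv2.resize(S['image'][130:205,165:255],(425,354),interpolation=cv2.INTER_CUBIC) if 0 else cv2.resize(S['image'][125:210,170:230],(424,600),interpolation=cv2.INTER_CUBIC)])
cv2.imwrite('pics/c3.png',h[:,:,::-1])
from fit import *
for nm,cs in(('both',[T,S]),('top',[T]),('scene',[S])):
    # lid centroids
    pass
for c,n in((T,'top'),(S,'scene')):
    v=cv2.cvtColor(np.ascontiguousarray(c['image']),cv2.COLOR_RGB2HSV).astype(int)
    for nm,lo,hi,g,zz in(('amber',8,18,[.595,-.354],.094),('blue',105,125,[.457,-.3185],.094)):
        u=w2pix(c,[*g,zz]).round().astype(int); m=np.zeros(v.shape[:2],np.uint8); sl=np.s_[u[1]-6:u[1]+7,u[0]-7:u[0]+8]
        m[sl]=((v[...,0]>=lo)&(v[...,0]<=hi)&(v[...,1]>140)&(v[...,2]>180))[sl]
        q=np.argwhere(m)[:,::-1]; print(n,nm,len(q),pix2w(c,q.mean(0),zz)[:2] if len(q) else None)
E
```

```text
[ 0.59536191 -0.35419737  0.07504776] [ 0.78080224  0.1276036  -0.62776519]
0.0725 [ 0.59495454 -0.35396058  0.07251541] [-0.01350999  1.08875226 -1.52931266]
0.071 [ 0.59494939 -0.35392756  0.07088253] [-0.18678295  0.27844096 -0.58580504]
0.0695 [ 0.59509511 -0.35407403  0.07064685] [-2.32728222  2.03223205  7.87369933]
12.8583
top amber 24 [ 0.60738141 -0.35474242]
top blue 25 [ 0.45690145 -0.31363648]
scene amber 42 [ 0.60025968 -0.34779967]
scene blue 23 [ 0.46046351 -0.31425192]
```

View pics/c3.png

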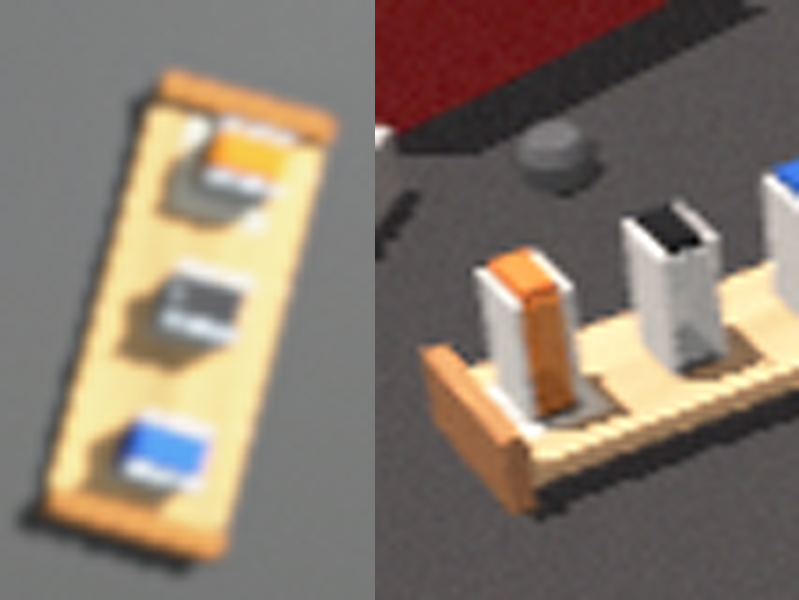

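The reference stands on its card, at (247,157) in the left crop, turned like black at (202,308) and blue at (165,445). I'll measure its spacing to the neighbours from profiles taken along and across the row at lid height.

```bash
python3 - <<'E'
from h import *
T=dict(np.load('pics/t3.npz'));S=dict(np.load('pics/s3.npz'))
e=np.array([np.cos(-.2515),np.sin(-.2515)]); n=np.array([-e[1],e[0]])
c0=np.array([.5265,-.3363])
for nm,c in(('top',T),('scene',S)):
    im=c['image'].astype(np.float32)
    def prof(s0,axis,ch,z):
        out=[]
        for d in np.arange(-26,27,2)*.001:
            vals=[]
            for w in(-.006,0,.006):
                p=c0+e*(s0+(d if axis==0 else w))+n*(d if axis==1 else w)
                u=w2pix(c,[*p,z]).astype(np.float32); vals.append(cv2.remap(im,u[:1].reshape(1,1),u[1:].reshape(1,1),cv2.INTER_LINEAR)[0,0])
            v=np.mean(vals,0); out.append(int(v[ch]))
        return out
    for ax in(0,1):
        for k,s0,ch in(('amber',.072,2),('clear',0,0),('blue',-.072,0)): print(nm,'row' if ax==0 else 'across',k,prof(s0,ax,ch,.092))
E
```

```text
top row amber [140, 129, 128, 140, 171, 198, 210, 198, 165, 126, 92, 77, 72, 73, 79, 99, 130, 164, 187, 190, 172, 142, 116, 101, 99, 103, 110]
top row clear [172, 157, 145, 148, 165, 190, 207, 197, 171, 138, 115, 106, 103, 103, 106, 114, 143, 182, 219, 240, 245, 246, 245, 245, 245, 245, 245]
top row blue [188, 175, 168, 163, 172, 187, 197, 188, 162, 130, 106, 94, 92, 92, 96, 110, 140, 183, 222, 240, 246, 246, 246, 245, 245, 245, 245]
top across amber [172, 171, 166, 158, 145, 130, 117, 107, 103, 100, 99, 98, 99, 100, 101, 99, 97, 95, 94, 93, 91, 90, 94, 107, 134, 163, 189]
top across clear [247, 247, 247, 247, 245, 238, 216, 181, 148, 128, 121, 120, 119, 119, 119, 119, 121, 122, 124, 128, 135, 140, 143, 141, 144, 156, 177]
top across blue [246, 246, 246, 245, 240, 226, 198, 164, 134, 120, 115, 113, 112, 111, 111, 112, 113, 112, 111, 110, 106, 101, 93, 92, 101, 124, 152]
scene row amber [84, 85, 84, 84, 86, 101, 150, 199, 201, 149, 101, 91, 88, 89, 89, 88, 81, 76, 118, 176, 216, 208, 174, 139, 111, 94, 86]
scene row clear [89, 89, 88, 88, 92, 113, 149, 188, 176, 134, 84, 54, 50, 49, 48, 48, 47, 55, 81, 174, 236, 231, 208, 169, 135, 111, 95]
scene row blue [88, 88, 88, 87, 86, 100, 121, 142, 146, 117, 83, 71, 67, 67, 67, 66, 63, 61, 99, 162, 210, 237, 207, 171, 145, 122, 105]
scene across amber [82, 83, 83, 83, 83, 82, 83, 87, 87, 87, 91, 93, 91, 90, 92, 90, 89, 91, 89, 83, 75, 69, 60, 57, 65, 72, 78]
scene across clear [87, 88, 89, 88, 86, 81, 73, 64, 56, 57, 58, 56, 58, 61, 60, 56, 61, 61, 57, 59, 58, 52, 51, 60, 78, 105, 135]
scene across blue [88, 88, 88, 87, 85, 82, 79, 75, 73, 71, 68, 70, 70, 68, 71, 75, 76, 75, 78, 78, 73, 69, 68, 65, 67, 77, 88]
```

```bash
python3 - <<'E'
from h import *
T=dict(np.load('pics/t3.npz'));S=dict(np.load('pics/s3.npz'))
e=np.array([np.cos(-.2515),np.sin(-.2515)]); n=np.array([-e[1],e[0]]); c0=np.array([.5265,-.3363])
def prof(c,s0,off,z,f):
    out=[]
    for d in np.arange(-28,29,2)*.001:
        vs=[]
        for w in off:
            u=w2pix(c,[*(c0+e*(s0+w)+n*d),z]).astype(np.float32); vs.append(f(cv2.remap(c['image'].astype(np.float32),u[:1].reshape(1,1),u[1:].reshape(1,1),cv2.INTER_LINEAR)[0,0]))
        out.append(int(np.mean(vs)))
    return out
sat=lambda v:v.max()-v.min(); lum=lambda v:v.mean()
for k,s0 in(('amber',.072),('clear',0),('blue',-.072)):
    print(k,'scene lid sat',prof(S,s0,(-.005,0,.005),.093,sat))
    print(k,'top lid sat',prof(T,s0,(-.005,0,.005),.092,sat))
    print(k,'scene far plate',prof(S,s0,(-.012,-.013),.066+.024,lum)); print(k,'scene near plate',prof(S,s0,(.0125,),.055+.024,lum))
    print(k,'top near plate',prof(T,s0,(-.013,),.024+.065,lum))
E
```

```text
amber scene lid sat [4, 5, 5, 6, 12, 32, 68, 112, 147, 159, 165, 165, 163, 162, 162, 163, 162, 163, 163, 164, 166, 166, 164, 151, 133, 124, 123, 118, 110]
amber top lid sat [74, 73, 74, 79, 89, 103, 120, 135, 147, 152, 155, 156, 157, 156, 155, 155, 157, 158, 160, 161, 160, 154, 135, 101, 60, 34, 22, 20, 23]
amber scene far plate [83, 84, 85, 95, 117, 137, 159, 178, 196, 216, 227, 220, 217, 229, 223, 218, 223, 226, 222, 223, 229, 222, 218, 224, 203, 166, 133, 114, 102]
amber scene near plate [105, 119, 127, 136, 143, 153, 167, 176, 180, 187, 195, 197, 197, 197, 197, 196, 195, 194, 191, 187, 185, 179, 170, 161, 153, 141, 131, 119, 110]
amber top near plate [217, 221, 223, 226, 229, 232, 227, 219, 210, 209, 217, 225, 231, 221, 212, 202, 199, 205, 212, 215, 204, 190, 165, 140, 122, 110, 117, 126, 135]
clear scene lid sat [4, 4, 4, 5, 5, 4, 3, 3, 2, 2, 1, 1, 2, 2, 2, 2, 1, 1, 2, 2, 1, 2, 2, 1, 1, 3, 4, 5, 5]
clear top lid sat [80, 75, 72, 70, 68, 66, 64, 53, 34, 13, 1, 2, 3, 2, 2, 2, 2, 3, 3, 4, 5, 6, 6, 7, 10, 18, 40, 63, 79]
clear scene far plate [84, 84, 84, 84, 90, 103, 117, 133, 147,
[... 519 characters left out ...]
 162, 159, 159, 160, 153, 147, 136, 118, 96, 81, 75, 73, 71]
blue top lid sat [83, 80, 78, 75, 66, 44, 14, 36, 81, 114, 130, 136, 138, 139, 140, 140, 139, 138, 138, 139, 140, 139, 131, 114, 81, 42, 27, 44, 67]
blue scene far plate [84, 84, 84, 84, 91, 106, 121, 132, 137, 142, 148, 160, 167, 175, 184, 197, 188, 188, 203, 207, 191, 190, 198, 186, 175, 163, 142, 117, 100]
blue scene near plate [86, 95, 104, 115, 129, 145, 159, 168, 178, 186, 193, 192, 192, 192, 192, 192, 192, 195, 194, 194, 190, 181, 174, 169, 155, 142, 126, 110, 94]
blue top near plate [209, 214, 213, 214, 217, 223, 230, 233, 234, 225, 214, 203, 198, 203, 210, 214, 212, 212, 214, 220, 225, 228, 210, 181, 144, 117, 95, 97, 102]
```

Along the row the amber cell is within about 0.5 mm of correct. Across the row it sits about 2.5 mm too far to −n compared with both neighbours. I'll regrip it and shift it 2.4 mm.

```bash
python3 - <<'E'
from h import *
p=np.array([.595,-.354]); n=np.array([.249,.9685]); p2=p+n*.0024
o=ori(-.2515,[*p,.15]); t0=manip.get_time()
manip.command_gripper(.044)
manip.move_to([*p,.15],o); manip.servo_line([*p,.0715],rate=.12); manip.hold(.15)
manip.command_gripper(0,30); print(manip.get_width())
manip.servo_line([*p,.079],rate=.05); manip.servo_line([*p2,.079],rate=.02); manip.hold(.2); print(manip.get_position(),p2)
manip.servo_line([*p2,.0735],rate=.04)
for z in(.072,.0710,.0700,.069):
    manip.servo_line([*p2,z],rate=.03)
    f=manip.get_contact_force()
    if f[2]>3: break
print(z,f,manip.get_position())
manip.command_gripper(.044); manip.hold(.2); manip.servo_line([*p2,.2],rate=.15)
q=[.5187,.3245]; th=-.47+np.pi/2
o=manip.get_ee_rot(); manip.move_to([.54,0.,.25],o); 
T=snap('top','t4.png');S=snap('scene','s4.png'); print(manip.get_time())
e=np.array([np.cos(-.2515),np.sin(-.2515)]); nn=np.array([-e[1],e[0]]); c0=np.array([.5265,-.3363])
def prof(c,s0,off,z):
    out=[]
    for d in np.arange(-28,29,2)*.001:
        u=[w2pix(c,[*(c0+e*(s0+w)+nn*d),z]).astype(np.float32) for w in off]
        out.append(int(np.mean([np.ptp(cv2.remap(c['image'].astype(np.float32),a[:1].reshape(1,1),a[1:].reshape(1,1),cv2.INTER_LINEAR)[0,0]) for a in u])))
    return out
for k,s0 in(('amber',.072),('blue',-.072)): print(k,prof(S,s0,(-.005,0,.005),.093),prof(T,s0,(-.005,0,.005),.092))
b=[cv2.resize(S['image'][125:210,165:265],(600,510),interpolation=cv2.INTER_CUBIC)]
cv2.imwrite('pics/c4.png',np.hstack(b)[:,:,::-1])
E
```

```text
0.02799164180323636
[ 0.59556101 -0.35164521  0.07886784] [ 0.5955976 -0.3516756]
0.071 [-2.62194705  2.12630778 10.2429419 ] [ 0.59574063 -0.35177404  0.0723748 ]
20.15
amber [6, 5, 5, 4, 4, 7, 15, 51, 100, 142, 164, 166, 164, 163, 162, 162, 162, 163, 163, 162, 163, 164, 167, 165, 150, 135, 123, 118, 120] [73, 71, 71, 73, 78, 86, 97, 113, 130, 141, 150, 153, 154, 153, 152, 152, 154, 156, 158, 158, 157, 156, 152, 141, 108, 69, 40, 29, 31]
blue [4, 5, 5, 5, 5, 6, 17, 45, 82, 117, 144, 156, 164, 162, 162, 165, 161, 158, 158, 159, 152, 147, 137, 119, 96, 80, 74, 72, 71] [81, 78, 76, 74, 64, 43, 14, 35, 80, 113, 129, 135, 137, 139, 140, 139, 138, 137, 138, 139, 140, 139, 132, 115, 82, 42, 27, 45, 67]
```

View pics/c4.png

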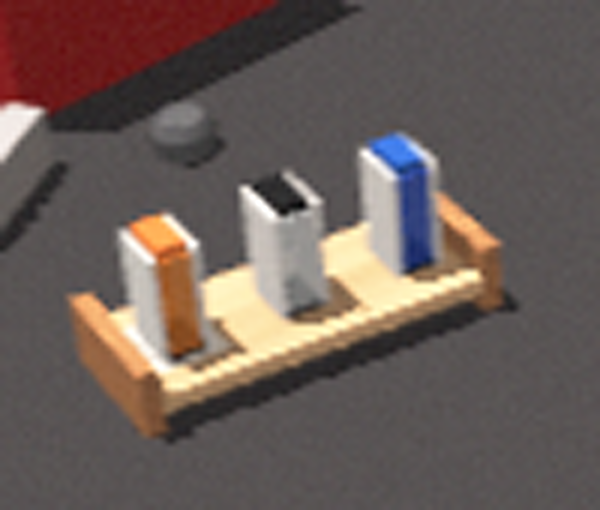

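The picture shows amber at (160,280), black at (285,240) and blue at (400,200) in a straight, evenly spaced, parallel row. Now the green sample.

```bash
python3 - <<'E'
from h import *
q=[.5187,.3245]; th=-.475+np.pi/2
manip.command_gripper(.06,30)
manip.move_to([.54,.1,.25],manip.get_ee_rot())
o=ori(th,[*q,.2]); print(manip.solve_ik([*q,.2],o))
manip.move_to([*q,.2],o); manip.servo_line([*q,.0505],rate=.12); manip.hold(.15)
zg=manip.get_position()[2]; print(manip.get_position(),manip.get_contact_force())
manip.command_gripper(0,30); zg=manip.get_position()[2]; print('w',manip.get_width(),manip.get_grip_force(),zg)
manip.servo_line([*q,.2],rate=.15); print(manip.get_width(),manip.get_time())
g=[.589,.0348]; H=.040+(zg-.004); og=ori(-.148+np.pi/2,[*g,.2])
manip.move_to([*g,.2],og); manip.servo_line([*g,H],rate=.1); manip.hold(.6)
print(H,manip.get_position(),manip.get_ee_rot(),og,manip.get_time(),manip.get_width())
T=snap('top','t5.png');S=snap('scene','s5.png')
cv2.imwrite('pics/c5.png',cv2.resize(S['image'][185:275,240:335],(633,600),interpolation=cv2.INTER_CUBIC)[:,:,::-1])
E
```

```text
[ 0.53958172  0.46740675  1.69875136  0.          0.97543455 -0.5562146 ]
[0.51910673 0.32477063 0.05125134] [-0.02220256 -0.2244407   0.06191042]
w 0.027515223193722235 35.83315908908844 0.05076086385074986
0.027605365566960863 24.925
0.08676086385074985 [0.58900281 0.03478669 0.0867721 ] [2.32272484e-01 3.13297292e+00 1.97728849e-07] [0.23226574 3.1329949  0.        ] 27.95 0.027867736914163034
```

View pics/c5.png

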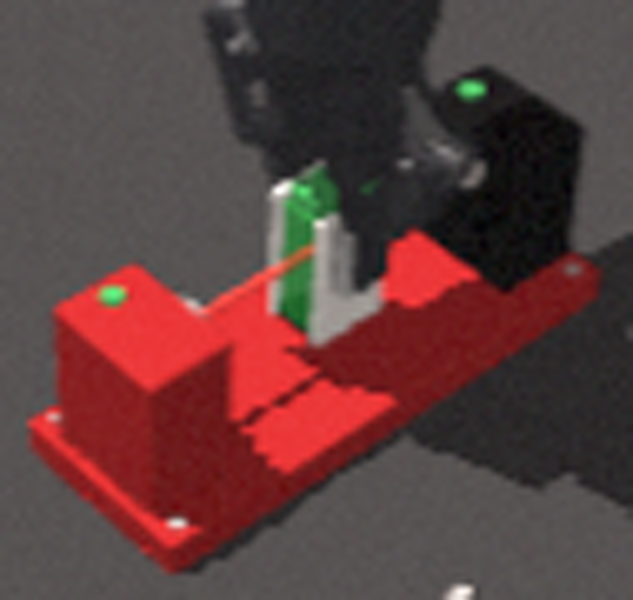

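The sample hangs upright, about 22 mm above the base. The beam meets the green window near (315,248), between the white plates at x≈280 and 318. Tinted glass hides the entry point, so I'll measure the beam line and the cell offset numerically in the same cameras.

```bash
python3 - <<'E'
from h import *
g=np.array([.589,.0348]); yaw=-.148; a=np.array([np.cos(yaw),np.sin(yaw)]); n=np.array([-a[1],a[0]])
D=np.arange(-24,25,2)*.001
def prof(c,s,z,f):
    im=c['image'].astype(np.float32); out=[]
    for d in D:
        v=[]
        for ss in s:
            u=w2pix(c,[*(g+a*ss+n*d),z]).astype(np.float32); v.append(f(cv2.remap(im,u[:1].reshape(1,1),u[1:].reshape(1,1),cv2.INTER_LINEAR)[0,0]))
        out.append(int(np.mean(v)))
    return out
L=lambda f:dict(np.load('pics/%s.npz'%f))
G=lambda v:v[1]; R=lambda v:v[0]
for f in('s1','s0','s4','t0','t1'):
    c=L(f)
    for s in((-.065,-.06,-.055),(-.04,-.035,-.03),(.03,.035,.04),(.05,.055,.06)): print(f,s[1],'G',prof(c,s,.075,G))
S=L('s5'); T=L('t5')
grn=lambda v:v[1]-max(v[0],v[2]); mn=lambda v:v.min()
for z in(.055,.065,.075,.09): print('cell face z',z,'green',prof(S,(.017,),z,grn),'min',prof(S,(.018,),z,mn))
for b in(-.077,.077): print(w2pix(S,[*(g+a*b),.075]))
E
```

```text
s1 -0.06 G [82, 81, 80, 76, 71, 64, 53, 46, 36, 34, 44, 56, 53, 45, 38, 39, 41, 38, 31, 23, 21, 17, 15, 15, 15]
s1 -0.035 G [83, 83, 83, 84, 84, 84, 83, 83, 83, 82, 83, 80, 66, 56, 52, 50, 46, 42, 38, 33, 31, 29, 31, 32, 32]
s1 0.035 G [83, 83, 83, 83, 84, 85, 83, 82, 84, 83, 84, 80, 68, 56, 54, 56, 56, 55, 55, 56, 55, 54, 54, 54, 55]
s1 0.055 G [82, 82, 82, 83, 84, 85, 84, 83, 83, 83, 83, 79, 67, 56, 53, 55, 56, 54, 54, 54, 54, 54, 54, 55, 56]Traceback (most recent call last):
  File "<stdin>", line 15, in <module>
  File "<stdin>", line 12, in <lambda>
    fid = stack.enter_context(open(os.fspath(file), "rb"))
                              ~~~~^^^^^^^^^^^^^^^^^^^^^^^
FileNotFoundError: [Errno 2] No such file or directory: 'pics/s0.npz'
```

```bash
python3 - <<'E'
from h import *
g=np.array([.589,.0348]); yaw=-.148; a=np.array([np.cos(yaw),np.sin(yaw)]); n=np.array([-a[1],a[0]])
D=np.arange(-24,25,2)*.001
def prof(c,s,z,f):
    im=c['image'].astype(np.float32); out=[]
    for d in D:
        v=[]
        for ss in s:
            u=w2pix(c,[*(g+a*ss+n*d),z]).astype(np.float32); v.append(f(cv2.remap(im,u[:1].reshape(1,1),u[1:].reshape(1,1),cv2.INTER_LINEAR)[0,0]))
        out.append(int(np.mean(v)))
    return out
L=lambda f:dict(np.load('pics/%s.npz'%f))
for f in('s1','scene0','s4','top0'):
    c=L(f)
    for s in((-.065,-.06,-.055),(-.04,-.035,-.03),(.03,.035,.04),(.05,.055,.06)): print(f,s[1],'R',prof(c,s,.075,lambda v:v[0]),'G' if f=='top0' else '',prof(c,s,.075,lambda v:v[1]) if f=='top0' else '')
S=L('s5'); T=L('t5')
grn=lambda v:v[1]-v[2]; mn=lambda v:v.min()
for z in(.05,.06,.068,.085): print('cell z',z,'green',prof(S,(.016,),z,grn),'min',prof(S,(.018,),z,mn))
for b in(-.077,.077): print(w2pix(S,[*(g+a*b),.075]))
E
```

```text
s1 -0.06 R [88, 86, 85, 81, 75, 66, 55, 48, 42, 73, 145, 207, 188, 130, 74, 52, 45, 40, 32, 25, 21, 17, 17, 15, 16]  
s1 -0.035 R [89, 88, 88, 88, 89, 89, 89, 89, 89, 116, 182, 234, 230, 221, 217, 214, 192, 159, 135, 102, 98, 94, 98, 102, 101]  
s1 0.035 R [88, 87, 87, 87, 89, 89, 87, 87, 92, 126, 195, 235, 229, 220, 229, 235, 237, 236, 236, 236, 236, 236, 235, 236, 236]  
s1 0.055 R [87, 87, 87, 87, 88, 89, 88, 87, 90, 111, 172, 224, 232, 225, 229, 235, 236, 236, 236, 236, 236, 236, 236, 236, 236]  
scene0 -0.06 R [89, 88, 86, 80, 75, 68, 58, 51, 46, 76, 147, 209, 190, 132, 75, 53, 44, 37, 30, 24, 23, 18, 18, 19, 16]  
scene0 -0.035 R [89, 89, 89, 89, 88, 87, 88, 89, 90, 117, 183, 235, 231, 223, 218, 215, 193, 161, 137, 104, 100, 97, 101, 103, 99]  
scene0 0.035 R [88, 89, 89, 90, 89, 89, 88, 88, 93, 126, 196, 236, 229, 216, 220, 219, 218, 214, 208, 205, 199, 193, 192, 188, 189]  
scene0 0.055 R [89, 89, 88, 88, 89, 89, 89, 89, 92, 111, 173, 225, 233, 226, 230, 236, 237, 237, 237, 237, 237, 236, 235, 233, 228]  
s4 -0.06 R [88, 87, 86, 81, 74, 66, 57, 50, 43, 74, 146, 207, 188, 128,
[... 1653 characters left out ...]
0, 4, 9, 12, 16, 27, 42, 53, 59, 59, 60, 59, 55, 44, 32, 20, 11, 6, 4, 3, 3, 4, 4] min [82, 81, 80, 87, 91, 86, 82, 80, 91, 89, 70, 54, 55, 50, 40, 41, 66, 94, 121, 141, 149, 151, 149, 147, 146]
cell z 0.068 green [0, 0, 1, 2, 5, 10, 16, 23, 29, 35, 43, 51, 57, 59, 55, 46, 33, 21, 12, 5, 3, 3, 4, 4, 4] min [83, 83, 83, 94, 117, 132, 137, 127, 95, 70, 53, 54, 61, 55, 53, 61, 80, 103, 127, 141, 149, 149, 147, 146, 146]
cell z 0.085 green [0, 0, 2, 3, 3, 4, 13, 21, 41, 61, 60, 60, 61, 59, 49, 37, 23, 13, 9, 4, 5, 4, 2, 0, 0] min [82, 82, 83, 95, 109, 126, 144, 138, 123, 95, 58, 53, 54, 61, 60, 65, 67, 99, 133, 145, 155, 138, 122, 114, 111]
[309.05959239 208.9386335 ]
[266.93813087 233.82347224]
```

```bash
python3 - <<'E'
from h import *
g=np.array([.589,.0348]); yaw=-.148; a=np.array([np.cos(yaw),np.sin(yaw)]); n=np.array([-a[1],a[0]])
def prof(c,S,ds,z,f):
    im=c['image'].astype(np.float32); out=[]
    for s in S:
        v=[]
        for d in ds:
            u=w2pix(c,[*(g+a*s+n*d),z]).astype(np.float32); v.append(f(cv2.remap(im,u[:1].reshape(1,1),u[1:].reshape(1,1),cv2.INTER_LINEAR)[0,0]))
        out.append(int(np.mean(v)))
    return out
L=lambda f:dict(np.load('pics/%s.npz'%f))
A=np.arange(-30,31,2)*.001; S=L('s5'); mn=lambda v:v.min(); R=lambda v:v[0]
for z in(.046,.052,.058): print('plate',z,prof(S,A,(.014,),z,mn))
for nm in('scene0','top0'):
    c=L(nm)
    for sg in(-1,1): print(nm,sg,prof(c,sg*(.122+np.arange(-14,15,2)*.001),(.036,.039) if nm=='scene0' else (-.039,-.036,.036,.039),.018,R))
E
```

```text
plate 0.046 [53, 53, 54, 56, 66, 87, 108, 129, 139, 145, 148, 149, 148, 146, 147, 147, 148, 148, 146, 146, 148, 147, 146, 146, 147, 128, 101, 64, 47, 48, 42]
plate 0.052 [56, 56, 56, 51, 52, 68, 91, 107, 115, 118, 112, 113, 134, 139, 139, 142, 145, 146, 145, 145, 147, 149, 151, 150, 149, 131, 108, 70, 41, 48, 55]
plate 0.058 [54, 55, 56, 50, 43, 38, 36, 35, 34, 49, 51, 41, 48, 62, 85, 108, 120, 127, 137, 143, 146, 147, 150, 148, 143, 128, 110, 73, 34, 34, 41]
scene0 -1 [114, 116, 118, 119, 118, 115, 108, 95, 85, 85, 88, 89, 89, 90, 89]
scene0 1 [171, 216, 226, 227, 234, 235, 218, 175, 142, 144, 150, 124, 96, 89, 88]
top0 -1 [169, 169, 168, 167, 167, 167, 163, 150, 126, 101, 78, 71, 73, 77, 85]
top0 1 [208, 213, 217, 221, 218, 210, 186, 158, 135, 119, 115, 112, 111, 110, 109]
```

In the scene camera the cell is about 1.5 mm too far towards the lamp, and the beam lies about 1 mm to its −n side. I'll trim both, take a final check and hand in.

```bash
python3 - <<'E'
from h import *
g=np.array([.589,.0348]); yaw=-.148; a=np.array([np.cos(yaw),np.sin(yaw)]); n=np.array([-a[1],a[0]])
p=g-.0016*a-.0012*n
manip.servo_line([*p,.0867],rate=.02); manip.hold(1)
print(manip.get_position(),p,manip.get_width(),manip.get_grip_force(),abs(np.array(manip.get_joint_vel())).max(),manip.get_time())
S=snap('scene','s6.png'); cv2.imwrite('pics/c6.png',cv2.resize(S['image'],(800,600),interpolation=cv2.INTER_CUBIC)[:,:,::-1])
E
```

```text
[0.58724773 0.03384907 0.08670148] [0.58724054 0.03384905] 0.027596901652666792 35.449172258377075 0.0025312646261151533 29.3
```

View pics/c6.png

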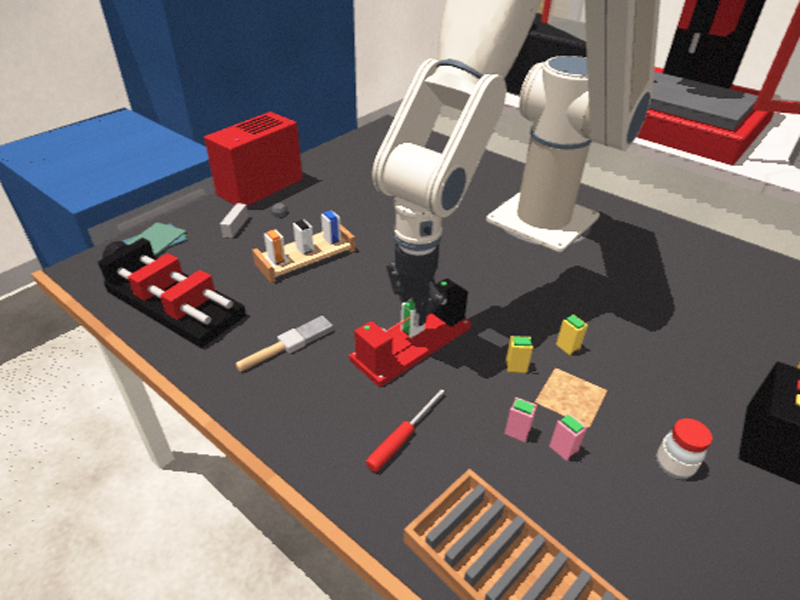

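The final picture shows the row complete at (275–330, 235) and the sample held in the beam at (410,315). The mat at (570,397) is empty and everything else is where it was. Handing in.

```bash
python3 -c "
from rig import manip
print(manip.sign_off())"
```

```text
the job is handed in; nothing more can be done
None
```

I handed the job in at about 29 s: the amber reference is released on its card, and the green sample is held still and upright in the light path, lifted clear of the gauge; one judgement call is that the pictures contradicted the text on which way the cells face in the gauge and on the shelf, so I went by the pictures and turned the reference like its neighbours, white faces along the row.

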